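# Put three repair parts back in their own trays

### The job

The three computer parts on the repair bench have ended up in one another's trays: the long power adapter belongs in the long tray, lying lengthwise, the square fan in the square tray and the round heat sink in the round dish. Move them one at a time, parking one on the empty cork mat on the way, so that each ends upright, flat and in the middle of its own tray. They are electronics, so set them down rather than drop them, and leave the screwdriver, screw jar and bare drive where they are.

Things in the scene. Friction and masses are not known exactly. Their poses are not given: they have to be found in the camera images.
- adapter: power adapter, no lead: black plastic brick 96 (x) by 42 (y) by 30 mm high with a grey plate on top, 0.24 kg give or take a third, loose. Origin: centre of its underside; x along its length, z up. Starts upright in the square tray at any yaw
- fan: square computer fan lying flat: black frame 50 (x) by 50 (y) by 28 mm high with grey blades and a light round spot on the hub, about 0.09 kg, loose. Origin: centre of its underside; x and y square to its sides, z up. Starts blades up in the round dish
- cooler: round heat sink: upright cylinder of 58 mm diameter, 34 mm high, radial aluminium fins round a copper core, about 0.26 kg, loose. Origin: centre of its underside, z up. Starts upright in the long tray
- long_tray: home of the power adapter: white rectangular tray, fixed to the bench, 142 (x) by 86 (y) mm outside, rim 12 mm high and 3 mm thick, floor 3 mm above the bench. Origin: centre of its underside, on the bench; x along its length, z up
- square_tray: home of the fan: white square tray, fixed to the bench, 118 by 118 mm outside, rim 12 mm high and 3 mm thick, floor 3 mm above the bench. Origin: centre of its underside, on the bench; x and y square to its sides, z up
- round_dish: home of the heat sink: round steel dish, fixed to the bench, 130 mm outer diameter at the rim, rim 12 mm high and 3 mm thick, floor 3 mm above the bench. Origin: centre of its underside, on the bench; z up
- parking_mat: the free spot: flat brown square cork mat without a rim, 116 by 116 by 3 mm, fixed to the bench and empty at the start. Origin: centre of its underside, on the bench; z up. The long tray, square tray, dish and mat lie in any order on the bench
- screwdriver: bystander: black-handled screwdriver, 190 mm long, lying on the far side of the bench; leave it. x along its length, handle to -x
- screw_jar: bystander: small jar with white cap, 44 mm diameter, 45 mm high, on the far side of the bench; leave it. Origin: centre of its underside
- drive: bystander: bare drive, aluminium edge and dark top, 100 by 70 by 12 mm, lying flat on the far side of the bench; leave it. Origin: centre of its underside

How it is judged:
By the outcome, as a careful person would: the job done as asked, in the order asked, and still so for the second after the job is handed in, with the robot touching nothing.
It also fails if it takes over 112 s, if anything falls off the work surface, if the arm or the gripper's body presses on something with over 40 N, if the wrist force passes 120 N, or if a joint passes its speed limit or range.

### The arm

A 6-joint arm with a two-finger parallel gripper is mounted at the origin on the work surface. World frame = base frame: x ahead of the robot, y to its left, z up, the work surface at z = 0. Lengths are in m, angles in rad, forces in N, time in s.
With the tool pointing down it reaches from about 0.3 to 0.775 m from the base axis. Payload 14.6 kg.
Tool frame: the origin (TCP) lies at the very end of the fingers, on their centre line; the grasp point (between the pads) lies 19 mm behind it; z points along the fingers, y is the line along which they close (so a half turn about z gives the same grasp; the last joint's range is limited). The gripper opens to 94 mm and grips with 3 to 60 N. Pads are 16 mm wide; open, the fingers measure 119 mm over their backs; the gripper's body (75 mm by 177 mm) begins 78 mm behind the grasp point.
Start: joints at [1.232, 0.3, 1.521, -0, 1.321, -0.067], TCP at [0.148, 0.53, 0.205] pointing down, gripper open.
Joint ranges: [-3.03, 3.03], [-0.79, 2.21], [0.23, 2.52], [-1.04, 4.18], [0, 3.07], [-2.55, 2.55]. Speed limits (rad/s): [2.22, 2.22, 2.57, 3.14, 3.14, 3.14].

### API

Orientations are given as [roll, pitch, yaw] about the fixed x, y, z axes, in that order (R = Rz(yaw) Ry(pitch) Rx(roll)).
In Python, from station import ctrl gives the robot as it stands.
- The arm moves only by the tool carry_out, never from a script. Its argument "motion" is text: rows parted by semicolons, each of 7 numbers parted by spaces: the shift along the world's x, y, z in m, then the turn, a rotation vector about the world's x, y, z in degrees, then the closure in counts, from 0 (fully open) to 255 (shut). In form: dx dy dz wx wy wz hand; .... A call has 1 to 20 rows; each row shifts and turns the commanded pose from where the row before left it; what a row does not reach is not made up. A row lasts 1/12 s, in which the tool goes at most 41.7 mm and 7.16 degrees, less where a joint would pass 70% of its speed; a pose out of reach is approached as far as the arm can. A call is refused whole if a number of a shift passes 0.0417 or a number of a turn 7.16, either way. A call with a gripper value outside its range is refused whole. The fingers move at their own pace and stop on an object; "grip_force" is the grip in N (left out, the last holds). Time passes only in rows, so rows that do not move let the fingers close. It gives the time, the measured TCP pose, the force, the opening and the grip force at its end, in the units of the state.
- ctrl.get_obs(): the state, without advancing time (a new reading comes with each control period).
- ctrl.camera(name): name is "side" or "top"; returns a dict with "pixels" (384x512x3 uint8, red, green, blue), "range_z" (384x512 float32, m along the optical axis (not along the pixel's ray), 0 where there is no reading), "K" (3x3 intrinsics, pixels), "position" and "attitude" of the camera in the world. Camera axes: x right, y up, looking along -z (the intrinsics and any distortion apply to the point x, -y, -z); pixel columns grow to the right and rows downward; lengths in m; the calibration is good to about 2 mm. A picture is of the moment at which its call begins.
- ctrl.hand_in(): hands the job in; it is judged then, once.
The state is a dict: "time_s": time; "qpos": joint angles; "joint_vel": joint speeds; "tau": joint torques, N m; "ee_pos": TCP position; "eef_rot": TCP orientation; "force": force on the tool from outside, world axes, zero at the start; "moment": the same for the moment, N m; "grip_width": finger opening in m; "grip_force": force on a finger pad.
Only numpy, scipy, OpenCV 4.12 (cv2) and the standard library are available. Lean on these libraries where they do the work, as an engineer would, in place of code of your own. Each camera call takes 0.05 s, during which the arm holds its last target. There are 200 camera calls.

## Working session

There is one attempt and no reset: what is moved stays moved. The work goes in short steps, Python scripts to look and compute and a tool call to move; the robot and the scene stay as the last step left them, time stands still between calls to the robot, and variables do not carry over. Pictures are saved under pics/ and viewed, at most 14 in all, crops included, and the job is handed in when it is done.

Besides the shell and the picture viewer there is one more tool, called after "Request:" as name(argument=value, ...) on one line, values as JSON. carry_out: Moves the arm, as the interface text tells. Its arguments: {"type":"object","properties":{"motion":{"type":"string"},"grip_force":{"type":"number"}},"required":["motion"]}

```bash
mkdir -p pics
cat > h.py <<'E'
import numpy as np, cv2
from station import ctrl
from scipy.spatial.transform import Rotation as R
def snap(n,f=None):
    c=ctrl.camera(n)
    if f: cv2.imwrite('pics/'+f,c['pixels'][:,:,::-1])
    return c
def att(c):
    a=np.array(c['attitude'],float)
    return a if a.shape==(3,3) else R.from_euler('xyz',a).as_matrix() if a.size==3 else R.from_quat(a).as_matrix()
def ray(c,uv,z):
    uv=np.atleast_2d(np.array(uv,float)); K=np.array(c['K'])
    d=np.c_[(uv[:,0]-K[0,2])/K[0,0],-(uv[:,1]-K[1,2])/K[1,1],-np.ones(len(uv))]@att(c).T
    p=np.array(c['position']); return p+d*((z-p[2])/d[:,2])[:,None]
def cloud(c):
    K=np.array(c['K']); Z=c['range_z']; v,u=np.indices(Z.shape)
    d=np.stack([(u-K[0,2])/K[0,0],-(v-K[1,2])/K[1,1],-np.ones(Z.shape)],-1)*Z[...,None]
    return d@att(c).T+np.array(c['position'])
E
python3 - <<'E'
from h import *
for n in('top','side'):
    c=snap(n,n+'0.png'); print({k:c[k] for k in c if k not in('pixels','range_z')}); np.save(n+'0.npy',c,allow_pickle=True)
print(ctrl.get_obs())
E
```

```text
{'K': array([[455.84177776,   0.        , 260.29802108],
       [  0.        , 455.84177776, 190.54051667],
       [  0.        ,   0.        ,   1.        ]]), 'position': array([0.4415696 , 0.00710256, 1.10130779]), 'attitude': array([ 0.19209611, -0.02259098, -1.5736286 ])}
{'K': array([[389.15180983,   0.        , 258.05908273],
       [  0.        , 389.15180983, 190.56583609],
       [  0.        ,   0.        ,   1.        ]]), 'position': array([ 0.01821897, -0.66283515,  0.54332927]), 'attitude': array([ 1.06101933e+00,  3.04925445e-05, -7.70791326e-01])}
{'time_s': 0.1, 'qpos': array([ 1.23235895e+00,  3.00406348e-01,  1.52150437e+00,  2.13811169e-05,
        1.32069611e+00, -6.65891813e-02]), 'joint_vel': array([ 0.00037108, -0.0001883 , -0.00085751, -0.00042469, -0.00107359,
        0.00087581]), 'tau': array([ 1.42602825e-03, -5.32644010e+01, -3.53287446e+01,  7.09431502e-02,
        2.34705338e-02, -5.36110463e-05]), 'ee_pos': array([0.14759739, 0.52958832, 0.2049543 ]), 'eef_rot': array([-3.14058210e+00, -8.81477637e-05,  2.86973912e+00]), 'force': array([-0.09672068,  0.35262707, -0.52211902]), 'moment': array([-0.0039808 , -0.00305974, -0.00049805]), 'grip_force': 0.0, 'grip_width': 0.09383051682266942}
```

View pics/top0.png

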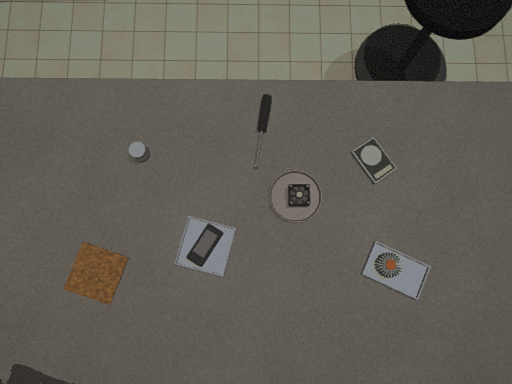

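View pics/side0.png

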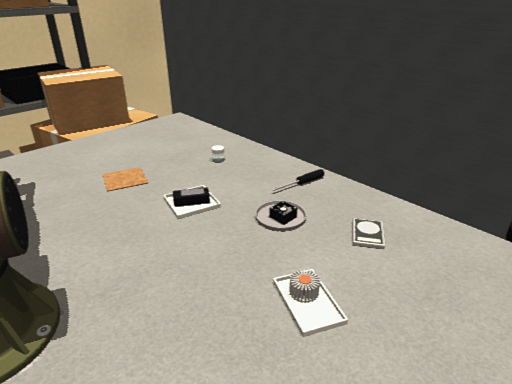

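The top view shows the mat at (97,273), the square tray with the adapter at (206,247), the dish with the fan at (296,197), and the long tray with the heat sink left of its middle at (396,270). The side view agrees. Next I'll measure them.

```bash
cat > m.py <<'E'
from h import *
def rect(c,mask,z,roi):
    m=np.zeros(mask.shape,np.uint8);x0,y0,x1,y1=roi;m[y0:y1,x0:x1]=mask[y0:y1,x0:x1]
    cs=cv2.findContours(m,cv2.RETR_EXTERNAL,cv2.CHAIN_APPROX_NONE)[0]
    k=max(cs,key=cv2.contourArea).reshape(-1,2)
    p=ray(c,k,z)[:,:2]
    r=cv2.minAreaRect((p*1000).astype(np.float32)); (cx,cy),(w,h),a=r
    if w<h: w,h,a=h,w,a+90
    return [round(float(t),1) for t in (cx,cy,w,h,((a+90)%180)-90)]
E
python3 - <<'E'
from m import *
c=np.load('top0.npy',allow_pickle=True).item()
hsv=cv2.cvtColor(c['pixels'],cv2.COLOR_RGB2HSV);P=cloud(c);H=P[...,2]
for uv in [(297,240),(150,200),(97,273),(225,235),(410,278),(207,243),(300,195),(388,264),(276,197)]:
    print(uv,hsv[uv[1],uv[0]],P[uv[1],uv[0]].round(4))
cv=cv2.resize(c['pixels'][150:320,50:450,::-1],(800,340),interpolation=cv2.INTER_CUBIC);cv2.imwrite('pics/z.png',cv)
hh=np.clip((H+.005)/.05*255,0,255).astype(np.uint8)[150:320,50:450]
cv2.imwrite('pics/zh.png',np.vstack([cv,cv2.cvtColor(cv2.resize(hh,(800,340),interpolation=0),cv2.COLOR_GRAY2BGR)])[:600] if 0 else cv2.resize(np.vstack([cv,cv2.cvtColor(cv2.resize(hh,(800,340),interpolation=0),cv2.COLOR_GRAY2BGR)]),(700,595)))
E
```

```text
(297, 240) [30 33 99] [ 0.5344 -0.107  -0.0026]
(150, 200) [17 24 97] [ 0.632   0.2509 -0.001 ]
(97, 273) [ 14 148 100] [0.4569 0.3661 0.0045]
(225, 235) [117  16 146] [0.5463 0.067  0.0007]
(410, 278) [108  21 144] [ 0.4433 -0.3756  0.0005]
(207, 243) [ 0 21 97] [0.5244 0.1067 0.0356]
(300, 195) [ 29  40 142] [ 0.6392 -0.1128  0.0297]
(388, 264) [ 11 165 139] [ 0.4752 -0.3128  0.0396]
(276, 197) [  6  31 115] [ 0.6389 -0.0567  0.0043]
```

View pics/zh.png

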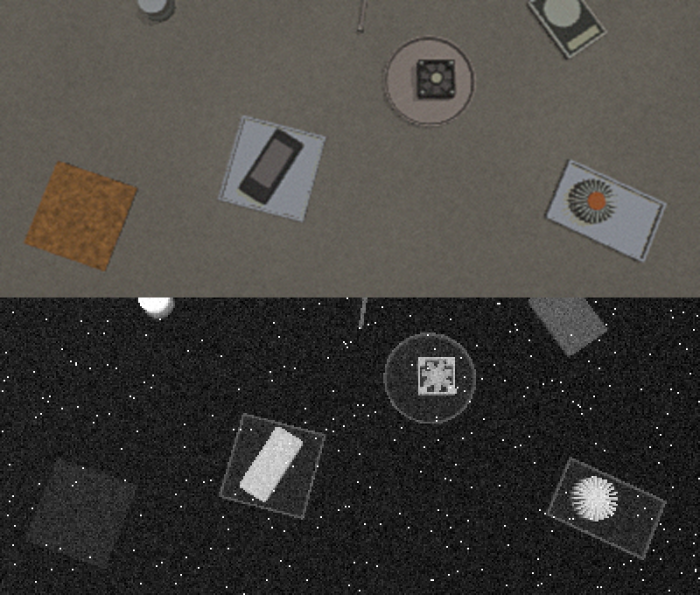

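The height map shows the objects and the tray rims as clean outlines. I'll fit shapes to the height masks.

```bash
cat >> m.py <<'E'
ROI=dict(mat=(50,225,145,320),sq=(165,205,250,285),dish=(260,160,335,235),long=(350,230,440,310))
def hmask(c,lo):
    m=(cloud(c)[...,2]>lo).astype(np.uint8)
    n,l,s,_=cv2.connectedComponentsWithStats(m,connectivity=8)
    return (np.isin(l,[i for i in range(1,n) if s[i,4]>25])).astype(np.uint8)
def circ(c,mask,z,roi):
    m=np.zeros(mask.shape,np.uint8);x0,y0,x1,y1=roi;m[y0:y1,x0:x1]=mask[y0:y1,x0:x1]
    k=max(cv2.findContours(m,0,cv2.CHAIN_APPROX_NONE)[0],key=cv2.contourArea).reshape(-1,2)
    p=cv2.convexHull((ray(c,k,z)[:,:2]*1000).astype(np.float32))[:,0]
    (x,y),(a,b),_=cv2.fitEllipse(p); return [round(float(t),1) for t in(x,y,a,b)]
E
python3 - <<'E'
from m import *
c=np.load('top0.npy',allow_pickle=True).item()
hi=hmask(c,.018);rim=hmask(c,.0075);hsv=cv2.cvtColor(c['pixels'],cv2.COLOR_RGB2HSV)
print('mat',rect(c,(hsv[...,1]>100).astype(np.uint8),.003,ROI['mat']))
print('sq',rect(c,rim,.012,ROI['sq']),'adapter',rect(c,hi,.033,ROI['sq']))
print('dish',circ(c,rim,.012,ROI['dish']),'fan',rect(c,hi,.031,ROI['dish']))
print('long',rect(c,rim,.012,ROI['long']),'cooler',circ(c,hi,.037,ROI['long']))
cp=((hsv[...,1]>110)&(hsv[...,0]<20)).astype(np.uint8);print('copper',circ(c,cp,.037,ROI['long']))
white=((hsv[...,2]>125)&(hsv[...,0]>90)).astype(np.uint8)
s=np.load('side0.npy',allow_pickle=True).item()
hs=hmask(s,.0075);h2=hmask(s,.018)
for n,r in dict(sq=(150,175,225,225),dish=(245,190,315,235),long=(265,260,350,340)).items():
    f=circ if n=='dish' else rect
    print('side',n,f(s,hs,.012,r),rect(s,(cloud(s)[...,2]>.0265).astype(np.uint8),.033,r))
E
```

```text
mat [458.1, 369.5, 116.0, 115.9, -18.7]
sq [520.3, 112.7, 118.4, 118.3, 75.3] adapter [520.6, 112.5, 95.7, 44.0, -31.9]
dish [641.4, -103.1, 128.0, 128.2] fan [640.3, -112.3, 52.8, 51.1, -90.0]
long [463.0, -339.1, 144.1, 86.7, 64.7] cooler [474.1, -317.1, 57.2, 61.6]
copper [474.4, -319.4, 22.1, 22.7]
side sq [518.7, 110.9, 134.1, 123.5, 72.4] [516.5, 105.8, 94.7, 52.1, -32.1]
side dish [639.1, -105.9, 127.8, 135.0] [636.2, -117.0, 55.7, 54.8, 89.8]
side long [461.7, -339.6, 152.4, 89.9, 64.1] [473.9, -321.9, 66.6, 57.2, 41.7]
```

Top view gives the poses I need. I'll approach above the adapter, with the gripper partly closed and the closing line at 58°.

Request:
carry_out(motion=".0248 -.0278 -.007 0 0 -1.09 92;.0248 -.0278 -.007 0 0 -1.09 92;.0248 -.0278 -.007 0 0 -1.09 92;.0248 -.0278 -.007 0 0 -1.09 92;.0248 -.0278 -.007 0 0 -1.09 92;.0248 -.0278 -.007 0 0 -1.09 92;.0248 -.0278 -.007 0 0 -1.09 92;.0248 -.0278 -.007 0 0 -1.09 92;.0248 -.0278 -.007 0 0 -1.09 92;.0248 -.0278 -.007 0 0 -1.09 92;.0248 -.0278 -.007 0 0 -1.09 92;.0248 -.0278 -.007 0 0 -1.09 92;.0248 -.0278 -.007 0 0 -1.09 92;.0248 -.0278 -.007 0 0 -1.09 92;.0248 -.0278 -.007 0 0 -1.09 92;0 0 0 0 0 0 92;0 0 0 0 0 0 92;0 0 0 0 0 0 92", grip_force=25)

```text
time_s: 1.6
ee_pos: [0.5192, 0.113, 0.1002]
eef_rot: [-3.141, -0.001, 2.584]
force: [-0.1, -0.1, 0.8]
grip_width: 0.0597
grip_force: 0.0
```

Request:
carry_out(motion=".0013 -.0005 -.025 0 0 0 92;0 0 -.025 0 0 0 92;0 0 -.02 0 0 0 92;0 0 -.01 0 0 0 92;0 0 -.006 0 0 0 92;0 0 0 0 0 0 92;0 0 0 0 0 0 92;0 0 0 0 0 0 255;0 0 0 0 0 0 255;0 0 0 0 0 0 255;0 0 0 0 0 0 255;0 0 0 0 0 0 255")

```text
time_s: 2.6
ee_pos: [0.5213, 0.1124, 0.0151]
eef_rot: [3.141, 0.001, 2.584]
force: [-1.5, 0.7, 5.7]
grip_width: 0.0413
grip_force: 25.0
```

Request:
carry_out(motion="0 0 .01 0 0 0 255;0 0 .02 0 0 0 255;0 0 .025 0 0 0 255;0 0 .02 0 0 0 255;0 0 .01 0 0 0 255;-.0079 .0321 0 0 0 0 255;-.0079 .0321 0 0 0 0 255;-.0079 .0321 0 0 0 0 255;-.0079 .0321 0 0 0 0 255;-.0079 .0321 0 0 0 0 255;-.0079 .0321 0 0 0 0 255;-.0079 .0321 0 0 0 0 255;-.0079 .0321 0 0 0 0 255;0 0 0 0 0 0 255;0 0 0 0 0 0 255")

```text
time_s: 3.85
ee_pos: [0.4568, 0.3701, 0.0988]
eef_rot: [-3.14, -0.0, 2.587]
force: [1.1, -0.5, -1.9]
grip_width: 0.042
grip_force: 25.0
```

Run:
```python
from h import *
c=snap('side'); cv2.imwrite('pics/s1.png',cv2.resize(c['pixels'][90:250,40:240,::-1],(800,640))[:600])
o=ctrl.get_obs();print(o['ee_pos'],o['eef_rot'],o['force'],o['moment'],o['grip_width'])
```

```text
[0.45731607 0.36902102 0.09890958] [-3.14042561e+00 -3.13149358e-04  2.58545434e+00] [ 0.27999812 -0.09446415 -2.18076164] [-0.03880287 -0.01762956 -0.0467606 ] 0.04174094575906373
```

View pics/s1.png

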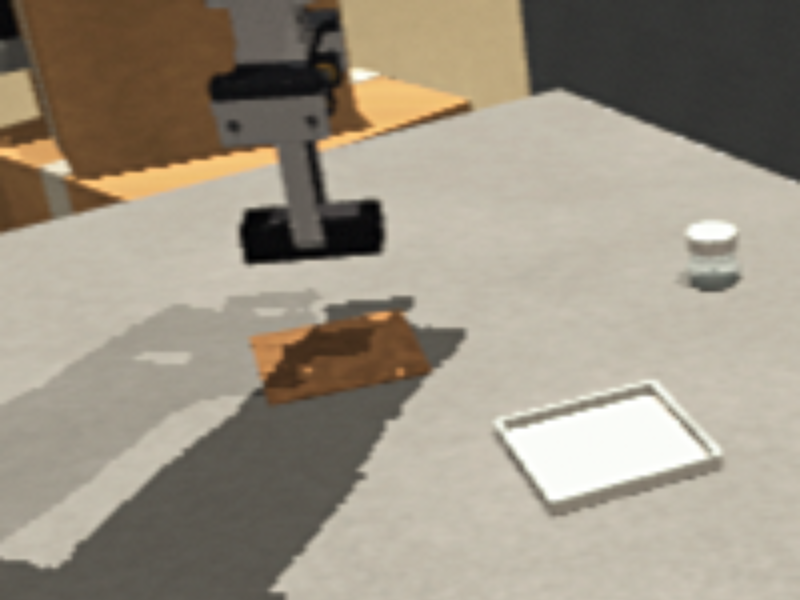

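The adapter is held level over the mat (around (310,230) in the crop). I'll set it down.

Request:
carry_out(motion="0 0 -.02 0 0 0 255;0 0 -.025 0 0 0 255;0 0 -.02 0 0 0 255;0 0 -.01 0 0 0 255;0 0 -.004 0 0 0 255;0 0 -.002 0 0 0 255;0 0 -.002 0 0 0 255;0 0 0 0 0 0 255;0 0 0 0 0 0 255")

```text
time_s: 4.65
ee_pos: [0.4582, 0.3693, 0.0173]
eef_rot: [3.14, 0.001, 2.584]
force: [1.5, 0.6, -1.5]
grip_width: 0.0415
grip_force: 25.0
```

Request:
carry_out(motion="0 0 -.001 0 0 0 255;0 0 -.001 0 0 0 255;0 0 0 0 0 0 255;0 0 0 0 0 0 255")

```text
time_s: 4.98
ee_pos: [0.458, 0.3693, 0.0152]
eef_rot: [3.141, 0.0, 2.585]
force: [-0.8, -1.2, 5.7]
grip_width: 0.0419
grip_force: 25.0
```

Request:
carry_out(motion="0 0 0 0 0 0 81;0 0 0 0 0 0 81;0 0 0 0 0 0 81;0 0 0 0 0 0 81;0 0 .01 0 0 0 81;0 0 .02 0 0 0 81;0 0 .03 0 0 0 81;0 0 .03 0 0 0 81;0 0 0 0 0 0 81")

```text
time_s: 5.73
ee_pos: [0.4598, 0.3706, 0.1111]
eef_rot: [3.133, 0.003, 2.584]
force: [0.0, 0.9, 0.9]
grip_width: 0.0643
grip_force: 0.0
```

Request:
carry_out(motion=".0121 -.0321 0 0 0 -3.87 81;.0121 -.0321 0 0 0 -3.87 81;.0121 -.0321 0 0 0 -3.87 81;.0121 -.0321 0 0 0 -3.87 81;.0121 -.0321 0 0 0 -3.87 81;.0121 -.0321 0 0 0 -3.87 81;.0121 -.0321 0 0 0 -3.87 81;.0121 -.0321 0 0 0 -3.87 81;.0121 -.0321 0 0 0 -3.87 81;.0121 -.0321 0 0 0 -3.87 81;.0121 -.0321 0 0 0 -3.87 81;.0121 -.0321 0 0 0 -3.87 81;.0121 -.0321 0 0 0 -3.87 81;.0121 -.0321 0 0 0 -3.87 81;.0121 -.0321 0 0 0 -3.87 81;0 0 0 0 0 0 81;0 0 0 0 0 0 81;0 0 0 0 0 0 81")

```text
time_s: 7.23
ee_pos: [0.639, -0.112, 0.1044]
eef_rot: [-3.141, -0.0, 1.572]
force: [0.2, -0.3, 0.6]
grip_width: 0.0639
grip_force: 0.0
```

Run:
```python
from m import *
c=snap('top');print(rect(c,hmask(c,.018),.033,ROI['mat']))
cv2.imwrite('pics/t2.png',c['pixels'][:,:,::-1])
```

```text
[458.9, 368.2, 97.6, 48.0, -31.4]
```

View pics/t2.png

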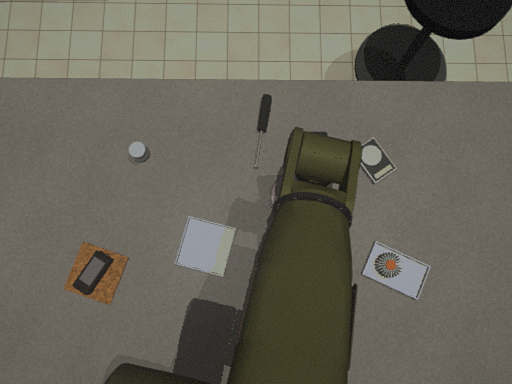

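The adapter lies flat on the mat (pixel (94,272)), upright, within about 1 mm of where I expected. Now the fan.

Request:
carry_out(motion=".0012 0 -.025 0 0 0 81;0 0 -.03 0 0 0 81;0 0 -.02 0 0 0 81;0 0 -.012 0 0 0 81;0 0 -.006 0 0 0 81;0 0 -.002 0 0 0 81;0 0 0 0 0 0 81;0 0 0 0 0 0 81;0 0 0 0 0 0 255;0 0 0 0 0 0 255;0 0 0 0 0 0 255;0 0 0 0 0 0 255;0 0 0 0 0 0 255", grip_force=12)

```text
time_s: 8.37
ee_pos: [0.6408, -0.1125, 0.0102]
eef_rot: [3.141, 0.0, 1.571]
force: [-1.2, 0.4, 3.8]
grip_width: 0.0497
grip_force: 12.0
```

Request:
carry_out(motion="0 0 .01 0 0 0 255;0 0 .02 0 0 0 255;0 0 .025 0 0 0 255;0 0 .02 0 0 0 255;-.0151 .0282 0 0 0 -1.84 255;-.0151 .0282 0 0 0 -1.84 255;-.0151 .0282 0 0 0 -1.84 255;-.0151 .0282 0 0 0 -1.84 255;-.0151 .0282 0 0 0 -1.84 255;-.0151 .0282 0 0 0 -1.84 255;-.0151 .0282 0 0 0 -1.84 255;-.0151 .0282 0 0 0 -1.84 255;0 0 0 0 0 0 255;0 0 0 0 0 0 255;0 0 0 0 0 0 255")

```text
time_s: 9.62
ee_pos: [0.52, 0.1129, 0.0849]
eef_rot: [3.141, -0.0, 1.315]
force: [-0.3, -0.3, -1.3]
grip_width: 0.0499
grip_force: 12.0
```

Request:
carry_out(motion=".0003 0 -.02 0 0 0 255;0 0 -.025 0 0 0 255;0 0 -.015 0 0 0 255;0 0 -.007 0 0 0 255;0 0 -.003 0 0 0 255;0 0 -.002 0 0 0 255;0 0 -.001 0 0 0 255;0 0 0 0 0 0 255;0 0 0 0 0 0 255")

```text
time_s: 10.37
ee_pos: [0.5204, 0.1132, 0.0122]
eef_rot: [3.14, -0.0, 1.314]
force: [-1.0, 0.2, -1.2]
grip_width: 0.0502
grip_force: 12.0
```

Request:
carry_out(motion="0 0 -.001 0 0 0 255;0 0 -.001 0 0 0 255;0 0 -.0003 0 0 0 255;0 0 0 0 0 0 255")

```text
time_s: 10.7
ee_pos: [0.5202, 0.1133, 0.01]
eef_rot: [3.141, -0.0, 1.315]
force: [-2.9, -0.6, 7.9]
grip_width: 0.0501
grip_force: 12.0
```

Request:
carry_out(motion="0 0 0 0 0 0 87;0 0 0 0 0 0 87;0 0 0 0 0 0 87;0 0 0 0 0 0 87;0 0 .01 0 0 0 87;0 0 .02 0 0 0 87;0 0 .03 0 0 0 87;0 0 .03 0 0 0 87;0 0 0 0 0 0 38")

```text
time_s: 11.45
ee_pos: [0.5224, 0.1136, 0.1053]
eef_rot: [3.134, -0.003, 1.314]
force: [0.6, 0.9, -0.2]
grip_width: 0.0654
grip_force: 0.0
```

Request:
carry_out(motion="-.0038 -.0359 0 0 0 0 38;-.0038 -.0359 0 0 0 0 38;-.0038 -.0359 0 0 0 0 38;-.0038 -.0359 0 0 0 0 38;-.0038 -.0359 0 0 0 0 38;-.0038 -.0359 0 0 0 0 38;-.0038 -.0359 0 0 0 0 38;-.0038 -.0359 0 0 0 0 38;-.0038 -.0359 0 0 0 0 38;-.0038 -.0359 0 0 0 0 38;-.0038 -.0359 0 0 0 0 38;-.0038 -.0359 0 0 0 0 38;0 0 0 0 0 0 38;0 0 0 0 0 0 38;0 0 0 0 0 0 38")

```text
time_s: 12.7
ee_pos: [0.4742, -0.3172, 0.0991]
eef_rot: [-3.141, -0.0, 1.314]
force: [-0.0, 0.2, 0.9]
grip_width: 0.0797
grip_force: 0.0
```

Run:
```python
from m import *
c=snap('top');h=hmask(c,.018);r=hmask(c,.0075)
print(rect(c,h,.031,ROI['sq']),rect(c,r,.012,ROI['sq']))
cv2.imwrite('pics/t3.png',cv2.resize(c['pixels'][150:320,50:450,::-1],(800,340)))
```

```text
[519.3, 114.6, 52.5, 51.3, -14.6] [519.4, 113.0, 120.2, 118.5, -14.5]
```

View pics/t3.png

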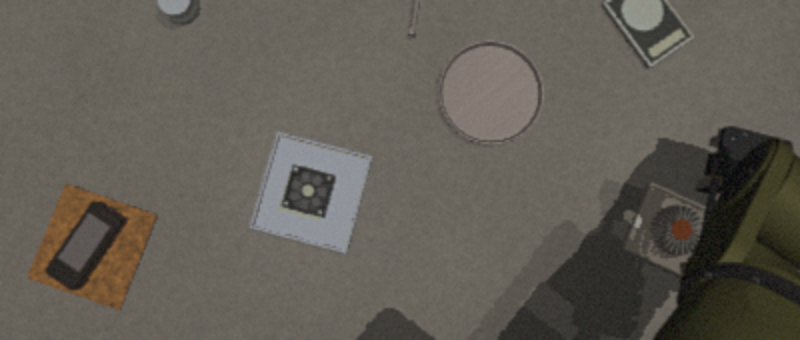

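The fan sits aligned in the square tray, about 1.5 mm off centre (crop pixel (307,191)). Now the heat sink, with the fingers kept above the rim.

Request:
carry_out(motion="0 -.001 -.025 0 0 0 38;0 0 -.03 0 0 0 38;0 0 -.018 0 0 0 38;0 0 -.008 0 0 0 38;0 0 -.0035 0 0 0 38;0 0 0 0 0 0 38;0 0 0 0 0 0 38;0 0 0 0 0 0 255;0 0 0 0 0 0 255;0 0 0 0 0 0 255;0 0 0 0 0 0 255;0 0 0 0 0 0 255", grip_force=25)

```text
time_s: 13.75
ee_pos: [0.4746, -0.3188, 0.0152]
eef_rot: [3.141, 0.0, 1.314]
force: [-1.1, 1.1, 5.1]
grip_width: 0.0575
grip_force: 25.0
```

Request:
carry_out(motion="0 0 .01 0 0 0 255;0 0 .02 0 0 0 255;0 0 .025 0 0 0 255;0 0 .02 0 0 0 255;.0208 .0269 0 0 0 0 255;.0208 .0269 0 0 0 0 255;.0208 .0269 0 0 0 0 255;.0208 .0269 0 0 0 0 255;.0208 .0269 0 0 0 0 255;.0208 .0269 0 0 0 0 255;.0208 .0269 0 0 0 0 255;.0208 .0269 0 0 0 0 255;0 0 0 0 0 0 255;0 0 0 0 0 0 255;0 0 0 0 0 0 255")

```text
time_s: 15.0
ee_pos: [0.6403, -0.1036, 0.0896]
eef_rot: [-3.141, 0.0, 1.315]
force: [-1.6, -0.6, -2.2]
grip_width: 0.0576
grip_force: 25.0
```

Run:
```python
from h import *
c=snap('side'); cv2.imwrite('pics/s2.png',cv2.resize(c['pixels'][120:260,200:380,::-1],(720,560)))
```

```text
(no output)
```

View pics/s2.png

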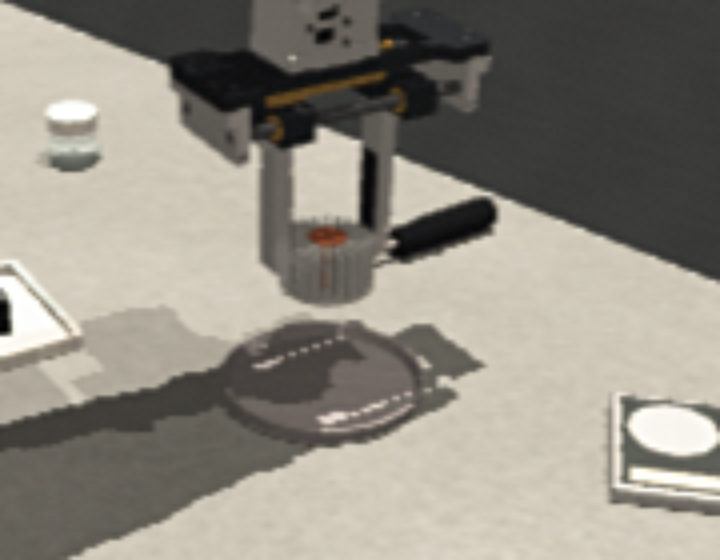

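The heat sink hangs upright (crop (328,260)), directly over the dish. Lowering it.

Request:
carry_out(motion=".0005 0 -.02 0 0 0 255;0 0 -.025 0 0 0 255;0 0 -.015 0 0 0 255;0 0 -.007 0 0 0 255;0 0 -.003 0 0 0 255;0 0 -.002 0 0 0 255;0 0 -.001 0 0 0 255;0 0 0 0 0 0 255;0 0 0 0 0 0 255")

```text
time_s: 15.8
ee_pos: [0.6416, -0.1035, 0.0176]
eef_rot: [3.14, -0.0, 1.314]
force: [-0.3, 0.4, -2.0]
grip_width: 0.0579
grip_force: 25.0
```

Request:
carry_out(motion="0 0 -.001 0 0 0 255;0 0 -.001 0 0 0 255;0 0 -.0005 0 0 0 255;0 0 0 0 0 0 255;0 0 0 0 0 0 255")

```text
time_s: 16.22
ee_pos: [0.6415, -0.1034, 0.0152]
eef_rot: [3.141, 0.0, 1.314]
force: [-3.4, 0.6, 6.8]
grip_width: 0.0576
grip_force: 25.0
```

Request:
carry_out(motion="0 0 0 0 0 0 54;0 0 0 0 0 0 54;0 0 0 0 0 0 54;0 0 0 0 0 0 54;0 0 .01 0 0 0 54;0 0 .02 0 0 0 54;0 0 .03 0 0 0 54;0 0 .03 0 0 0 54;0 0 0 0 0 0 87")

```text
time_s: 16.97
ee_pos: [0.6438, -0.1039, 0.1114]
eef_rot: [3.132, -0.0, 1.314]
force: [-0.2, -0.1, 2.1]
grip_width: 0.0707
grip_force: 0.0
```

Request:
carry_out(motion="-.0122 .0315 0 0 0 4.86 87;-.0122 .0315 0 0 0 4.86 87;-.0122 .0315 0 0 0 4.86 87;-.0122 .0315 0 0 0 4.86 87;-.0122 .0315 0 0 0 4.86 87;-.0122 .0315 0 0 0 4.86 87;-.0122 .0315 0 0 0 4.86 87;-.0122 .0315 0 0 0 4.86 87;-.0122 .0315 0 0 0 4.86 87;-.0122 .0315 0 0 0 4.86 87;-.0122 .0315 0 0 0 4.86 87;-.0122 .0315 0 0 0 4.86 87;-.0122 .0315 0 0 0 4.86 87;-.0122 .0315 0 0 0 4.86 87;-.0122 .0315 0 0 0 4.86 87;0 0 0 0 0 0 87;0 0 0 0 0 0 87;0 0 0 0 0 0 87")

```text
time_s: 18.47
ee_pos: [0.4584, 0.3687, 0.1043]
eef_rot: [-3.142, 0.0, 2.586]
force: [0.3, -0.1, -0.1]
grip_width: 0.0621
grip_force: 0.0
```

Run:
```python
from m import *
c=snap('top','t4.png');h=hmask(c,.018);r=hmask(c,.0075)
hsv=cv2.cvtColor(c['pixels'],cv2.COLOR_RGB2HSV);cp=((hsv[...,1]>110)&(hsv[...,0]<20)).astype(np.uint8)
print(circ(c,h,.037,ROI['dish']),circ(c,cp,.037,ROI['dish']),circ(c,r,.012,ROI['dish']))
print(rect(c,r,.012,ROI['long']))
```

```text
[639.2, -103.5, 56.1, 60.7] [641.0, -104.0, 21.9, 23.2] [643.5, -105.8, 59.7, 65.6]
[462.8, -339.3, 143.4, 86.8, 64.7]
```

The heat sink is centred within about 1 mm. Now picking up the adapter.

Request:
carry_out(motion="0 0 -.025 0 0 0 87;0 0 -.03 0 0 0 87;0 0 -.02 0 0 0 87;0 0 -.01 0 0 0 87;0 0 -.004 0 0 0 87;0 0 -.0005 0 0 0 87;0 0 0 0 0 0 87;0 0 0 0 0 0 255;0 0 0 0 0 0 255;0 0 0 0 0 0 255;0 0 0 0 0 0 255;0 0 0 0 0 0 255")

```text
time_s: 19.52
ee_pos: [0.4585, 0.3693, 0.0153]
eef_rot: [3.141, 0.0, 2.587]
force: [-1.4, -0.9, 6.1]
grip_width: 0.0415
grip_force: 25.0
```

Request:
carry_out(motion="0 0 .01 0 0 0 255;0 0 .02 0 0 0 255;0 0 .03 0 0 0 255;0 0 .025 0 0 0 255;0 0 .01 0 0 0 255;0 0 0 0 0 0 255")

```text
time_s: 20.02
ee_pos: [0.459, 0.3697, 0.1121]
eef_rot: [3.138, 0.002, 2.587]
force: [-0.2, 0.1, -1.6]
grip_width: 0.0417
grip_force: 25.0
```

Request:
carry_out(motion=".0002 -.0354 0 0 0 -4.175 255;.0002 -.0354 0 0 0 -4.175 255;.0002 -.0354 0 0 0 -4.175 255;.0002 -.0354 0 0 0 -4.175 255;.0002 -.0354 0 0 0 -4.175 255;.0002 -.0354 0 0 0 -4.175 255;.0002 -.0354 0 0 0 -4.175 255;.0002 -.0354 0 0 0 -4.175 255;.0002 -.0354 0 0 0 -4.175 255;.0002 -.0354 0 0 0 -4.175 255;.0002 -.0354 0 0 0 -4.175 255;.0002 -.0354 0 0 0 -4.175 255;.0002 -.0354 0 0 0 -4.175 255;.0002 -.0354 0 0 0 -4.175 255;.0002 -.0354 0 0 0 -4.175 255;.0002 -.0354 0 0 0 -4.175 255;.0002 -.0354 0 0 0 -4.175 255;.0002 -.0354 0 0 0 -4.175 255;.0002 -.0354 0 0 0 -4.175 255;.0002 -.0354 0 0 0 -4.175 255")

```text
time_s: 21.68
ee_pos: [0.4613, -0.3402, 0.1077]
eef_rot: [-3.139, -0.001, 1.126]
force: [0.7, 0.2, -2.5]
grip_width: 0.0419
grip_force: 25.0
```

Request:
carry_out(motion="0 0 0 0 0 0 255;0 0 0 0 0 0 255;0 0 0 0 0 0 255")

```text
time_s: 21.93
ee_pos: [0.4617, -0.3381, 0.1081]
eef_rot: [-3.139, -0.001, 1.13]
force: [-0.3, -0.4, -2.3]
grip_width: 0.0418
grip_force: 25.0
```

Run:
```python
from h import *
c=snap('side'); cv2.imwrite('pics/s3.png',cv2.resize(c['pixels'][190:350,210:390,::-1],(660,590)))
```

```text
(no output)
```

View pics/s3.png

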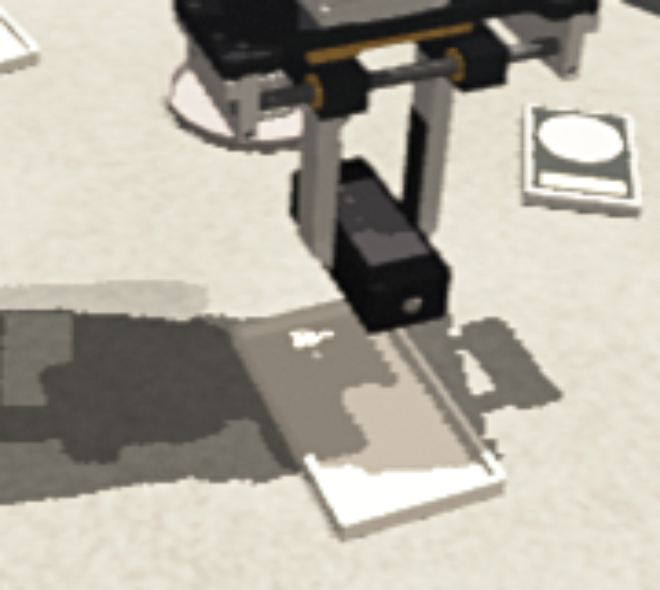

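The adapter is level and lined up with the long tray (adapter at crop (375,260), tray at (370,410)). Lowering it.

Request:
carry_out(motion=".0012 -.001 -.02 0 0 0 255;0 0 -.03 0 0 0 255;0 0 -.02 0 0 0 255;0 0 -.01 0 0 0 255;0 0 -.006 0 0 0 255;0 0 -.003 0 0 0 255;0 0 -.002 0 0 0 255;0 0 0 0 0 0 255;0 0 0 0 0 0 255")

```text
time_s: 22.73
ee_pos: [0.4639, -0.3401, 0.0195]
eef_rot: [3.14, 0.0, 1.13]
force: [-0.4, -1.0, -1.8]
grip_width: 0.0421
grip_force: 25.0
```

Request:
carry_out(motion="-.0008 .0008 -.0015 0 0 0 255;0 0 -.001 0 0 0 255;0 0 -.001 0 0 0 255;0 0 -.001 0 0 0 255;0 0 0 0 0 0 255;0 0 0 0 0 0 255")

```text
time_s: 23.23
ee_pos: [0.4627, -0.3392, 0.0153]
eef_rot: [3.141, 0.0, 1.129]
force: [-4.7, 3.4, 10.7]
grip_width: 0.0419
grip_force: 25.0
```

Request:
carry_out(motion="0 0 0 0 0 0 114;0 0 0 0 0 0 114;0 0 0 0 0 0 114;0 0 0 0 0 0 114;0 0 .01 0 0 0 114;0 0 .02 0 0 0 114;0 0 .03 0 0 0 114;0 0 .04 0 0 0 114;0 0 .03 0 0 0 114;-.03 0 .02 0 0 0 114;-.03 0 .02 0 0 0 114;-.03 -.01 .02 0 0 0 114;-.03 -.02 0 0 0 0 114;-.03 -.02 0 0 0 0 114;-.03 -.02 0 0 0 0 114;-.03 -.02 0 0 0 0 114;-.03 -.02 0 0 0 0 114;0 0 0 0 0 0 114;0 0 0 0 0 0 114")

```text
time_s: 24.82
ee_pos: [0.2215, -0.4497, 0.2047]
eef_rot: [3.141, 0.0, 1.126]
force: [0.5, -0.6, 0.7]
grip_width: 0.0515
grip_force: 0.0
```

Run:
```python
from m import *
c=snap('top','t5.png');h=hmask(c,.018);r=hmask(c,.0075)
print('adapter',rect(c,h,.033,ROI['long']),rect(c,r,.012,ROI['long']))
print('fan',rect(c,h,.031,ROI['sq']),'cooler',circ(c,h,.037,ROI['dish']))
P=cloud(c)
for n in('sq','dish','long'):
    x0,y0,x1,y1=ROI[n];z=P[y0:y1,x0:x1,2][h[y0:y1,x0:x1]>0];print(n,np.median(z).round(4),np.percentile(z,95).round(4))
```

```text
adapter [462.8, -334.5, 98.6, 43.2, 64.9] [462.0, -340.7, 146.0, 86.7, 64.9]
fan [520.4, 114.2, 51.5, 50.2, 75.4] cooler [639.5, -103.7, 56.2, 60.3]
sq 0.0281 0.034
dish 0.035 0.0395
long 0.033 0.0365
```

View pics/t5.png

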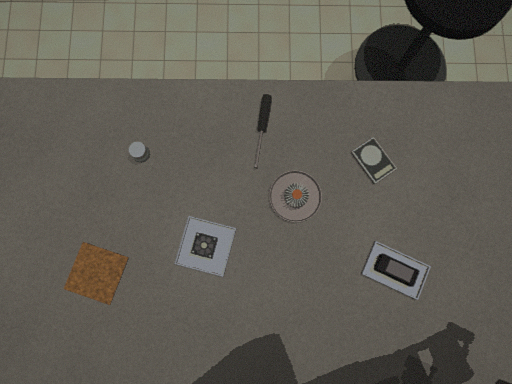

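All three are in their own trays. I'll check the adapter's centring using only its top-surface points, so the side wall doesn't bias it.

Run:
```python
from m import *
cs=[snap('top') for _ in range(6)]
Z=np.median([c['range_z'] for c in cs],0);c=dict(cs[0],range_z=Z);H=cloud(c)[...,2]
print(rect(c,(H>.029).astype(np.uint8),.033,ROI['long']),rect(c,(H>.0075).astype(np.uint8),.012,ROI['long']))
print(rect(c,(H>.027).astype(np.uint8),.031,ROI['sq']),rect(c,(H>.0075).astype(np.uint8),.012,ROI['sq']))
s=snap('side');print(rect(s,(cloud(s)[...,2]>.0285).astype(np.uint8),.033,(265,260,350,340)))
```

```text
[462.7, -336.1, 95.6, 41.9, 64.8] [462.7, -339.5, 142.7, 86.5, 64.9]
[520.6, 114.7, 50.4, 50.1, 75.3] [520.5, 112.7, 118.3, 117.9, 75.4]
[443.2, -326.3, 177.3, 105.3, 49.3]
```

The adapter is about 3 mm off centre, the fan 2 mm and the heat sink 1 mm. All are flat and aligned, with the arm clear, so I'm handing in.

```bash
python3 -c "
from station import ctrl
print(ctrl.hand_in())"
```

```text
the job is handed in; nothing more can be done
None
```

I moved all three parts into their own trays and handed the job in; each sits flat and upright, with the adapter about 3 mm off centre, the fan 2 mm and the heat sink 1 mm, in about 25 s of robot time.

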